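# Unclamp a cleaned board, then pull the dry pot's lid free and hold it ajar

## Robot

A 6-joint arm with a two-finger parallel gripper is mounted at the origin on the work surface. World frame = base frame: x ahead of the robot, y to its left, z up, the work surface at z = 0. Lengths are in m, angles in rad, forces in N, time in s.
With the tool pointing down it reaches from about 0.3 to 0.775 m from the base axis. Payload 14.6 kg.
Tool frame: the origin (TCP) lies at the very end of the fingers, on their centre line; the grasp point (between the pads) lies 19 mm behind it; y points along the fingers, z is the direction in which the jaws open and shut, and the axes are right-handed (so a half turn about y gives the same grasp; the last joint's range is limited). The gripper opens to 94 mm and grips with 3 to 60 N. Pads are 16 mm wide; open, the fingers measure 119 mm over their backs; the gripper's body (75 mm by 177 mm) begins 78 mm behind the grasp point.
Start: joints at [-1.372, 0.3, 1.521, -0, 1.321, -0.067], TCP at [0.144, -0.531, 0.205] pointing down, gripper open.
Joint ranges: [-3.03, 3.03], [-0.79, 2.21], [0.23, 2.52], [-1.04, 4.18], [0, 3.07], [-2.55, 2.55]. Speed limits (rad/s): [2.22, 2.22, 2.57, 3.14, 3.14, 3.14].

## Interface

Orientations are given as [roll, pitch, yaw] about the fixed x, y, z axes, in that order (R = Rz(yaw) Ry(pitch) Rx(roll)).
In Python, from station import get_obs, camera, job gives the robot as it stands.
- The arm moves only by the tool step_arm, never from a script. Its argument "targets" is a list of rows, each a list of 6 numbers: the shift along the tool's x, y, z in mm, then the turn, a rotation vector about the tool's x, y, z in degrees. In form: [[dx, dy, dz, rx, ry, rz], ...]. A call has 1 to 12 rows; each row shifts and turns the commanded pose from where the row before left it, along the tool's axes as they then stand; what a row does not reach is not made up. A row lasts 1/8 s, in which the tool goes at most 62.5 mm and 10.7 degrees, less where a joint would pass 70% of its speed; a pose out of reach is approached as far as the arm can. A call is refused whole if a number of a shift passes 62.5 or a number of a turn 10.7, either way. A call with a gripper value outside its range is refused whole. "gripper" is the opening, from -1 (shut) to 1 (fully open), set as the call begins (left out, the last holds). The fingers move at their own pace and stop on an object; "squeeze" is the grip in N (left out, the last holds). Time passes only in rows, so rows that do not move let the fingers close. It gives the time, the measured TCP pose, the force and the opening at its end, in the units of the state.
- get_obs(): the state, without advancing time (a new reading comes with each control period).
- camera(name): name is "scene" or "top" or "wrist"; returns a dict with "pixels" (480x640x3 uint8, red, green, blue), "intrinsics" (3x3 intrinsics, pixels), "R" (3x3) and "t" (3): a world point X has camera coordinates R X + t; the wrist camera has in their place "tool_from_camera" (4x4, takes a point from camera to tool coordinates, whose origin is the TCP and whose axes are the tool frame's). Camera axes: x right, y down, z forward; pixel columns grow to the right and rows downward; lengths in m; the calibration is good to about 2 mm. A picture is of the moment at which its call begins: read the wrist's pose just before it. There is no depth.
- job.hand_in(): hands the job in, once; it reports no verdict.
The state is a dict: "time_s": time; "qpos": joint angles; "joint_vel": joint speeds; "tau": joint torques, N m; "ee_pos": TCP position; "eef_rot": TCP orientation; "force": force on the tool from outside, world axes, zero at the start; "moment": the same for the moment, N m; "grip_width": finger opening in m.
Only numpy, scipy, OpenCV 4.12 (cv2) and the standard library are available. Lean on these libraries where they do the work, as an engineer would, in place of code of your own. Each camera call takes 0.05 s, during which the arm holds its last target.

## Task

Make ready to store the finished driver board dry: slide the holder's front jaw open by its orange tab, lift the board out by its black heat sink and, still in the hand, set it down flat in the middle of the teal drying plate. Then take the dry pot's lid by its red handle, pull it straight up out of its sticky seal without letting it fly up more than about 50 mm, and finish while holding it level and still over the pot, slightly open: about 22 mm above the rim, touching the pot nowhere. Leave the board on the plate and the jaw open, and do not disturb the other things on the bench.

Things in the scene. Friction and masses are not known exactly. Their poses are not given: they have to be found in the camera images.
- jaw (a joint): travel of the holder's blue front jaw in m: 0 closed on the board (starts within 1 mm of it), grows as the jaw slides along the holder's -x axis, 0.04 at its stop. Stiff: about 3 N moves it and it stays where left. Its lip covers the board's front end by 7 mm while closed; the board is clear from 0.012 on
- jaw_tab (a point): centre (half-way up) of the orange tab that stands on the front jaw: 14 mm along its x, 22 mm along its y, 36 mm tall. Below the tab the jaw is 50 mm wide in y, so there are 18 mm from this point down to the jaw's flat top. x axis = the holder's x axis, pointing from the front jaw to the rear jaw; z up. The jaw opens along -x
- board_grip (a point): centre (half-way up) of the black finned heat sink in the middle of the green driver board: sink 40 mm along x, 24 mm along y, 25 mm tall; board 110 mm along x, 50 mm along y, 3 mm thick. This point is 12.5 mm above the board's top face and 15.5 mm above its underside. 90 g, loose; four 10 mm brass posts near its corners. x axis along the board, the same as the holder's x at the start. The board rests on two fixed supports in the holder, its underside 26 mm above the bench
- holder: board holder screwed to the bench, 220 x 70 mm grey base with black supports, a fixed blue rear jaw (36 mm high) at +x and the sliding blue front jaw at -x; origin on the bench, 20 mm towards -x from the board's centre. Height above the bench: orange tab's top 70 mm
- dry_plate: teal drying plate with a thin white border line, fixed to the bench, 170 mm along x, 130 mm along y, 8 mm thick; origin at the centre of its underside. With the board lying on it, board_grip is 23.5 mm above this origin
- lid_handle (a point): centre (half-way up) of the red block handle in the middle of the pot's lid: 24 mm along x, 20 mm along y, 36 mm tall; 18 mm above the lid's flat top, 27 mm above the lid's underside, 85 mm above the bench when shut. z up along the lid axis, x and y level along the sides of the handle
- pot_lid: the dry pot's round steel press-in lid, 144 mm across, 9 mm thick, about 0.22 kg, with the red handle on top and a white plug 18 mm deep below; origin at the centre of its underside, 58 mm above pot's origin when shut. Rubber lips inside the pot hold the plug: the pull straight up grows with the rise to about 14 N (its weight included) at 8 to 9 mm of rise, then the lid is suddenly free; clear of the lips from 14 mm on
- pot: round steel dry pot screwed to the bench, 140 mm across, 58 mm tall to its rim; origin at the centre of its underside; the lid sits centred on it. Stays put when the lid is pulled
- flux_bottle: small amber flux bottle with a black cap, 30 mm across, 55 mm tall; origin at its underside. Bystander
- swab_can: small aluminium can with a blue band, 34 mm across, 40 mm tall; origin at its underside. Bystander
- solder_reel: orange reel of solder lying flat, 60 mm across, 30 mm tall; origin at its underside. Bystander
- screwdriver: screwdriver, 150 mm long, lying on the bench; its x axis runs along it. Bystander
- brush: brush, 150 mm long, lying on the bench; its x axis runs along it. Bystander
- spare_board: bare green board without a heat sink, 100 x 45 x 4 mm, lying on the bench; origin at its underside. Bystander
- parts_tray: blue divided tray, 120 x 80 x 25 mm; origin at its underside. Bystander
- wash_bottle: white bottle with a red cap, 56 mm across, 130 mm tall; origin at its underside. Bystander
Things that resemble listed ones, but are neither listed nor needed, are in the scene too. What is shaped like the pot_lid but pink or purple is not meant.

How it is judged:
On the way, in this order (a step that is already met when the one before it is completed fails the run):
1. the front jaw is slid open by at least 15 mm (value of joint jaw above 0.015 m), for 0.1 s.
2. the board is lifted clear of the holder in the hand (height (world z) of board_grip above 0.085 m and distance between the grasp point and board_grip below 0.045 m), for 0.1 s.
3. the board reaches the middle of the drying plate, flat, while still in the hand (horizontal distance between board_grip and dry_plate below 0.035 m and z of board_grip in the frame of dry_plate between 0.018 and 0.03 m and angle between board_grip's own z axis and vertical below 0.12 rad and distance between the grasp point and board_grip below 0.045 m), for 0.05 s.
4. the lid is pulled free of its seal, by its handle (z of pot_lid in the frame of pot above 0.071 m and horizontal distance between pot_lid and pot below 0.03 m and distance between the grasp point and lid_handle below 0.035 m), for 0.1 s.
At the end, for the whole second after the job is handed in: The fingers hold the lid by its handle, still, level within 0.2 rad, 13 to 35 mm above the rim, within 25 mm of the pot's axis, not touching the pot; the board lies flat (0.12 rad) on the plate, centres within 35 mm; the jaw is over 12 mm open (z of pot_lid in the frame of pot between 0.071 and 0.093 m and horizontal distance between pot_lid and pot below 0.025 m and angle between pot_lid's own z axis and vertical below 0.2 rad and linear speed of pot_lid below 0.03 m/s and contact force between the fingers and pot_lid above 0.5 N and contact force between pot_lid and pot below 0.3 N and distance between the grasp point and lid_handle below 0.035 m and horizontal distance between board_grip and dry_plate below 0.035 m and z of board_grip in the frame of dry_plate between 0.018 and 0.03 m and angle between board_grip's own z axis and vertical below 0.12 rad and value of joint jaw above 0.012 m); the arm keeps its last pose, push and grip.
It fails at once if the lid flies up more than 60 mm above the pot's rim (z of pot_lid in the frame of pot above 0.118 m).
It fails at once if a bystander is moved by more than 30 mm or a standing one is knocked over (distance of any of flux_bottle, swab_can, solder_reel, screwdriver, brush, spare_board, parts_tray, wash_bottle from where it was at the start of the episode above 0.03 m or angle between any of flux_bottle, swab_can, solder_reel, spare_board, parts_tray, wash_bottle's own z axis and vertical above 0.6 rad).
It also fails if it takes over 58 s, if anything falls off the work surface, if the arm or the gripper's body presses on something with over 40 N, if the wrist force passes 120 N, or if a joint passes its speed limit or range.

## Working session

There is one attempt and no reset: what is moved stays moved. The work goes in short steps, Python scripts to look and compute and a tool call to move; the robot and the scene stay as the last step left them, time stands still between calls to the robot, and variables do not carry over. Pictures are saved under pics/ and viewed, and the job is handed in when it is done.

Besides the shell and the picture viewer there is one more tool, called after "Call:" as name(argument=value, ...), one argument or row to a line, values as JSON. step_arm: Moves the arm, as the interface text tells. Its arguments: {"type":"object","properties":{"targets":{"type":"array","items":{"type":"array","items":{"type":"number"}}},"gripper":{"type":"number"},"squeeze":{"type":"number"}},"required":["targets"]}

```bash
mkdir -p pics; ls
python3 - <<'E'
from station import get_obs, camera, job
import cv2,numpy as np
o=get_obs()
print(o)
for n in ("scene","top","wrist"):
    c=camera(n)
    cv2.imwrite(f"pics/{n}0.png",c["pixels"][:,:,::-1])
    np.save(f"pics/{n}0.npy",c,allow_pickle=True)
    print(n,c["intrinsics"].tolist(),{k:np.round(c[k],4).tolist() for k in c if k not in("pixels","intrinsics")})
E
```

```text
pics
{'time_s': 0.0, 'qpos': array([-1.37162369e+00,  3.00470216e-01,  1.52159327e+00, -9.43349296e-07,
        1.32068458e+00, -6.66071668e-02]), 'joint_vel': array([-0.0008107 ,  0.00144954,  0.00037898,  0.00051287, -0.00049696,
        0.00241176]), 'tau': array([-9.06270907e-04, -5.31805301e+01, -3.52737021e+01,  7.06948643e-02,
        2.43975531e-02, -7.58648594e-05]), 'ee_pos': array([ 0.14440472, -0.53043077,  0.20488166]), 'eef_rot': array([-1.57194923e+00,  7.59896886e-05, -2.87581266e+00]), 'force': array([-0.41040949, -0.44798524, -0.74627806]), 'moment': array([-0.04692313, -0.03688805, -0.0185207 ]), 'grip_width': 0.09379805684359606}
scene [[624.273737560346, 0.0, 317.41806932883594], [0.0, 624.273737560346, 243.68642599907366], [0.0, 0.0, 1.0]] {'R': [[-0.8398, 0.5428, 0.0098], [0.4334, 0.6811, -0.5901], [-0.327, -0.4913, -0.8073]], 't': [0.4254, -0.1984, 1.7269]}
top [[552.9647065550498, 0.0, 315.6112361494632], [0.0, 552.9647065550498, 238.9522503465909], [0.0, 0.0, 1.0]] {'R': [[0.0055, -0.9999, 0.0125], [-0.995, -0.0067, -0.0992], [0.0993, -0.0119, -0.995]], 't': [-0.0012, 0.5383, 1.6486]}
wrist [[369.74790733105664, 0.0, 324.14226025012704], [0.0, 369.74790733105664, 233.0823034954158], [0.0, 0.0, 1.0]] {'tool_from_camera': [[-0.0009, 0.9591, 0.2832, -0.084], [0.0008, -0.2832, 0.9591, -0.1796], [1.0, 0.001, -0.0005, 0.0001], [0.0, 0.0, 0.0, 1.0]]}
```

View pics/scene0.png

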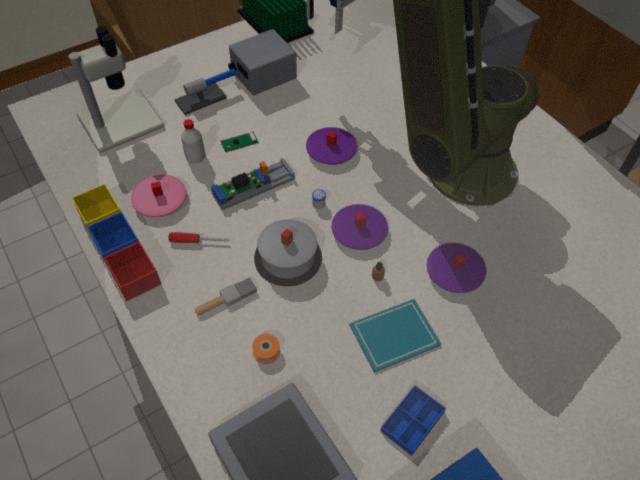

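View pics/top0.png

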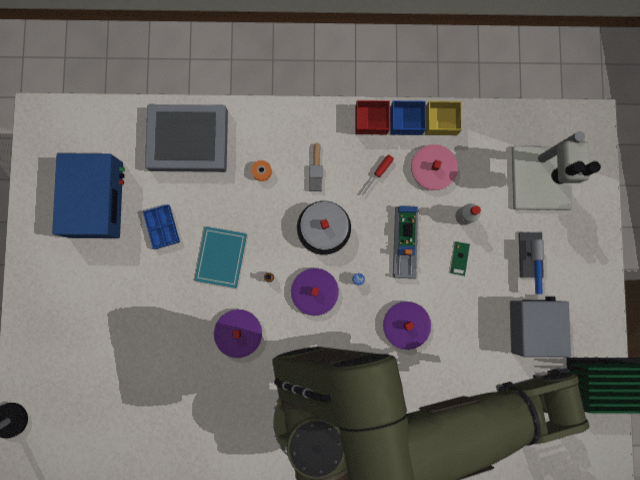

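View pics/wrist0.png

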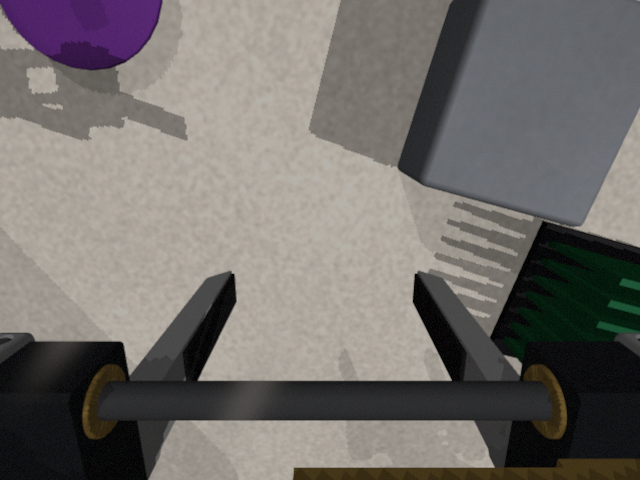

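The scene view shows the holder at about (253,185), the steel pot at (287,250) and the plate at (395,335). The top view shows the holder at (405,240), with the orange tab at about (408,252), the pot at (324,226) and the plate at (221,257). I'll zoom in next.

Run:
```python
import cv2,numpy as np
t=cv2.imread("pics/top0.png"); s=cv2.imread("pics/scene0.png")
a=cv2.resize(t[195:295,285:435],None,fx=5,fy=5,interpolation=cv2.INTER_CUBIC)
b=cv2.resize(s[150:290,200:330],None,fx=4.2,fy=4.2,interpolation=cv2.INTER_CUBIC)
cv2.imwrite("pics/zt.png",a); cv2.imwrite("pics/zs.png",b)
```

```text
(no output)
```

View pics/zt.png

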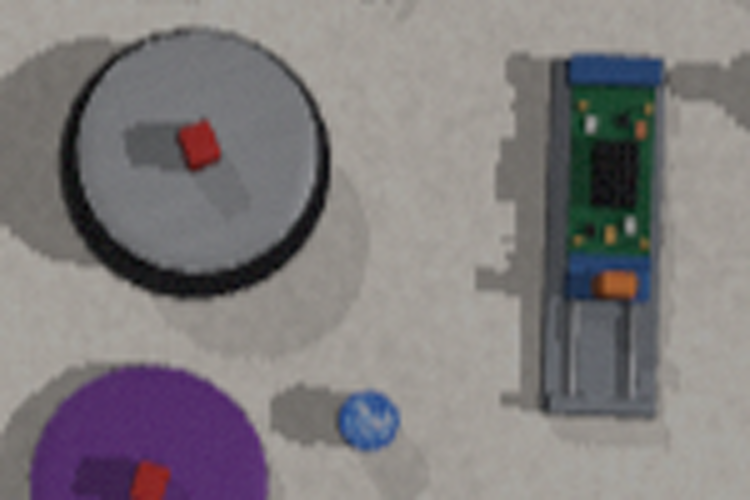

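View pics/zs.png

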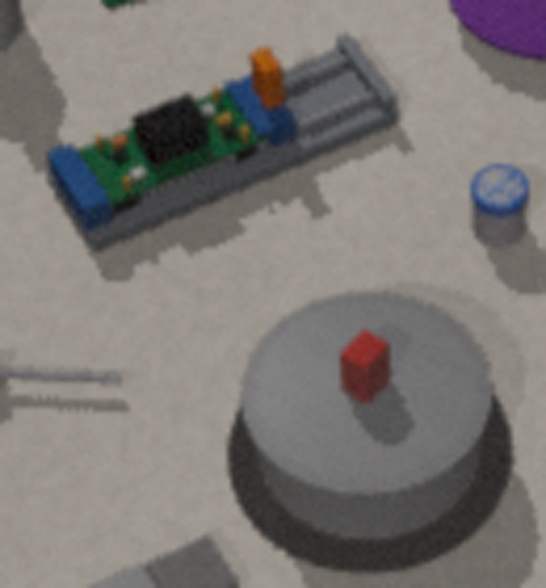

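```bash
cat > h.py <<'E'
import cv2,numpy as np
def load(n): return np.load(f"pics/{n}.npy",allow_pickle=True).item()
def ray(c,uv):
    d=np.linalg.inv(c["intrinsics"])@np.array([uv[0],uv[1],1.]); R,t=np.array(c["R"]),np.array(c["t"])
    return -R.T@t, R.T@d
def onz(c,uv,z):
    o,d=ray(c,uv); return o+d*(z-o[2])/d[2]
def tri(c1,u1,c2,u2):
    o1,d1=ray(c1,u1);o2,d2=ray(c2,u2); d1/=np.linalg.norm(d1);d2/=np.linalg.norm(d2)
    A=np.c_[d1,-d2]; s=np.linalg.lstsq(A,o2-o1,rcond=None)[0]
    p,q=o1+s[0]*d1,o2+s[1]*d2
    return (p+q)/2,np.linalg.norm(p-q)
def blobs(m,amin=15):
    n,l,st,ce=cv2.connectedComponentsWithStats(m.astype(np.uint8))
    return [(st[i][:5].tolist(),ce[i].round(2).tolist(),l==i) for i in range(1,n) if st[i][4]>=amin]
def hsv(c): return [x.astype(int) for x in cv2.split(cv2.cvtColor(c["pixels"],cv2.COLOR_RGB2HSV))]
def wristcam(c,o):
    from scipy.spatial.transform import Rotation as Ro
    T=np.eye(4);T[:3,:3]=Ro.from_euler("xyz",o["eef_rot"]).as_matrix();T[:3,3]=o["ee_pos"]
    M=np.linalg.inv(T@np.array(c["tool_from_camera"])); d=dict(c);d["R"]=M[:3,:3];d["t"]=M[:3,3]; return d
def pc(a):  # rect yaw
    pass
E
python3 - <<'E'
from h import *
for n in("top0","scene0"):
    c=load(n);H,S,V=hsv(c)
    for nm,m in dict(orange=(H>=5)&(H<=18)&(S>150)&(V>90),red=((H<5)|(H>174))&(S>140)&(V>90),teal=(H>80)&(H<100)&(S>90),
        black=(V<45),blue=(H>100)&(H<118)&(S>120),green=(H>55)&(H<82)&(S>100)).items():
        for b in blobs(m,20):
            if b[0][4]<6000: print(n,nm,b[0],b[1], cv2.minAreaRect(np.argwhere(b[2])[:,::-1].astype(np.float32)))
E
```

```text
top0 orange [252, 161, 20, 20, 232] [261.28, 170.62] ((261.25, 170.25), (19.091880798339844, 18.384777069091797), 45.0)
top0 orange [405, 250, 7, 4, 28] [408.0, 251.5] ((408.0, 251.5), (3.0, 6.0), 90.0)
top0 red [357, 101, 33, 29, 423] [368.91, 119.29] ((373.0, 115.0), (28.0, 32.0), 90.0)
top0 red [375, 155, 18, 22, 152] [383.83, 165.35] ((383.70001220703125, 165.40000915527344), (6.800000190734863, 22.600000381469727), 36.86989974975586)
top0 red [434, 160, 7, 8, 45] [437.13, 163.69] ((437.0, 163.5), (7.0, 6.0), 90.0)
top0 red [472, 206, 9, 9, 55] [475.73, 209.65] ((475.800048828125, 209.6000213623047), (7.155416965484619, 8.049844741821289), 63.43495178222656)
top0 red [321, 220, 8, 8, 48] [324.62, 223.46] ((324.6500244140625, 223.4499969482422), (7.589465618133545, 6.008327484130859), 71.56504821777344)
top0 red [311, 288, 8, 8, 44] [314.57, 291.23] ((314.45001220703125, 291.1499938964844), (6.008327484130859, 6.957010269165039), 18.434947967529297)
top0 red [405, 322, 9, 8, 49] [409.22, 325.47] ((409.2000732421875, 325.3999938964844), (6.260990142822266, 7.155416965484619), 63.43
[... 8999 characters left out ...]
8417969), (40.40000534057617, 57.80000305175781), 36.869895935058594)
scene0 blue [432, 449, 70, 31, 1133] [469.61, 468.83] ((466.5, 464.0), (69.0, 30.0), -0.0)
scene0 green [243, 0, 66, 40, 1851] [278.12, 15.21] ((275.5, 19.5), (39.0, 65.0), 90.0)
scene0 green [221, 134, 36, 17, 294] [237.35, 141.96] ((238.76414489746094, 141.42453002929688), (10.851484298706055, 33.92805099487305), 74.05460357666016)
scene0 green [251, 172, 7, 8, 20] [254.3, 175.55] ((254.50003051757812, 176.00001525878906), (7.77817440032959, 3.535533905029297), 45.0)
scene0 green [219, 179, 39, 20, 231] [236.38, 188.18] ((238.2069091796875, 185.48275756835938), (14.968936920166016, 35.715354919433594), 66.80140686035156)
```

Run:
```python
from h import *
np.set_printoptions(precision=4,suppress=True)
T=load("top0");S=load("scene0")
for nm,a,b,z in [("tab",(408,251.5),(263.43,167.8),.06),("sink",(407.4,229.3),(240.6,181.6),.05),("handle",(324.62,223.46),(286.16,233.47),.095),("plate",(220.2,256.75),(394.5,333.6),.008)]:
    print(nm,tri(T,a,S,b),onz(T,a,z),onz(S,b,z))
# plate corners
for c in(T,S):
    H,Sa,V=hsv(c); m=(H>80)&(H<100)&(Sa>90)
    bl=[b for b in blobs(m,300)]; mm=sum(b[2] for b in bl)>0
    box=cv2.boxPoints(cv2.minAreaRect(np.argwhere(mm)[:,::-1].astype(np.float32)))
    # use approx polygon instead
    h=cv2.convexHull(np.argwhere(mm)[:,::-1].astype(np.int32)); q=cv2.approxPolyDP(h,6,True)[:,0]
    P=np.array([onz(c,p,.008)[:2] for p in q]); print(q.tolist(),P,P.mean(0)); 
    e=np.diff(np.vstack([P,P[:1]]),axis=0); print(np.hypot(*e.T),np.degrees(np.arctan2(e[:,1],e[:,0])))
# holder base corners in top zoom
for p in [(550,60),(660,65),(545,412),(655,415)]:
    u=(p[0]/5+285,p[1]/5+195); print(p,onz(T,u,.012))
# blue rear jaw vs. front jaw centroids
print(onz(T,(407.26,208.84),.036), onz(T,(405.4,249.06),.034))
```

```text
tab (array([ 0.5001, -0.273 ,  0.0561]), np.float64(0.0011470469304352229)) [ 0.4994 -0.272   0.06  ] [ 0.5022 -0.2701  0.06  ]
sink (array([ 0.5688, -0.275 ,  0.0407]), np.float64(0.0019893757045736315)) [ 0.5669 -0.2727  0.05  ] [ 0.5728 -0.268   0.05  ]
handle (array([ 0.5777, -0.024 ,  0.1006]), np.float64(0.0034897845749268406)) [ 0.577 -0.023  0.095] [ 0.5769 -0.0289  0.095 ]
plate (array([0.4846, 0.2912, 0.0094]), np.float64(0.0028942559163669165)) [0.4837 0.2924 0.008 ] [0.4852 0.2897 0.008 ]
[[246, 235], [235, 287], [195, 280], [205, 227]] [[0.5509 0.2151]
 [0.3921 0.2455]
 [0.4126 0.3671]
 [0.5746 0.3409]] [0.4825 0.2922]
[0.1617 0.1232 0.1642 0.1281] [ 169.1446   80.4429   -9.1664 -100.7012]
[[439, 344], [374, 370], [350, 324], [413, 300]] [[0.4165 0.3647]
 [0.577  0.337 ]
 [0.5564 0.2149]
 [0.3947 0.2422]] [0.4861 0.2897]
[0.1629 0.1238 0.164  0.1245] [ -9.8044 -99.5476 170.4284  79.9017]
(550, 60) [ 0.6403 -0.242   0.012 ]
(660, 65) [ 0.6377 -0.3099  0.012 ]
(545, 412) [ 0.4239 -0.2371  0.012 ]
(655, 415) [ 0.4224 -0.3041  0.012 ]
[ 0.6311 -0.2755  0.036 ] [ 0.5087 -0.2689  0.034 ]
```

Run:
```python
from h import *
np.set_printoptions(precision=4,suppress=True)
T=load("top0")
for nm,u,z in [("wash",(475.8,209.65),.13),("spare",(459.8,257),.004),("swab",(358,279),.04),("flux",(269,277),.055),("tray",(160.6,226.3),.025),("reel",(261.3,170.5),.03),("brush",(316,170),.01),("scd",(378,173),.01)]: print(nm,onz(T,u,z))
H,S,V=hsv(T)
```

```text
wash [ 0.6155 -0.4555  0.13  ]
spare [ 0.4878 -0.4413  0.004 ]
swab [ 0.4176 -0.125   0.04  ]
flux [0.4215 0.1396 0.055 ]
tray [0.5738 0.4719 0.025 ]
reel [0.7472 0.1694 0.03  ]
brush [0.7547 0.0019 0.01  ]
scd [ 0.7468 -0.1904  0.01  ]
```

Call:
step_arm(
  targets=[
    [0,0,0,0,8.3,0],
    [0,0,0,0,8.3,0],
    [-43.7,5.6,-33.2,0,0,0],
    [-43.7,5.6,-33.2,0,0,0],
    [-43.7,5.6,-33.2,0,0,0],
    [-43.7,5.6,-33.2,0,0,0],
    [-43.7,5.6,-33.2,0,0,0],
    [-43.7,5.6,-33.2,0,0,0],
    [-43.7,5.6,-33.2,0,0,0],
    [-43.7,5.6,-33.2,0,0,0],
    [0,0,0,0,0,0],
    [0,0,0,0,0,0],
  ],
  gripper=1,
)

```text
time_s: 1.65
ee_pos: [0.5, -0.2736, 0.1604]
eef_rot: [-1.571, -0.001, 3.118]
force: [1.0, 0.5, -0.4]
grip_width: 0.0941
```

Run:
```python
from station import get_obs, camera
import cv2,numpy as np
from h import *
o=get_obs();c=wristcam(camera("wrist"),o)
cv2.imwrite("pics/w1.png",c["pixels"][:,:,::-1]); np.save("pics/w1.npy",c,allow_pickle=True)
```

```text
(no output)
```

View pics/w1.png

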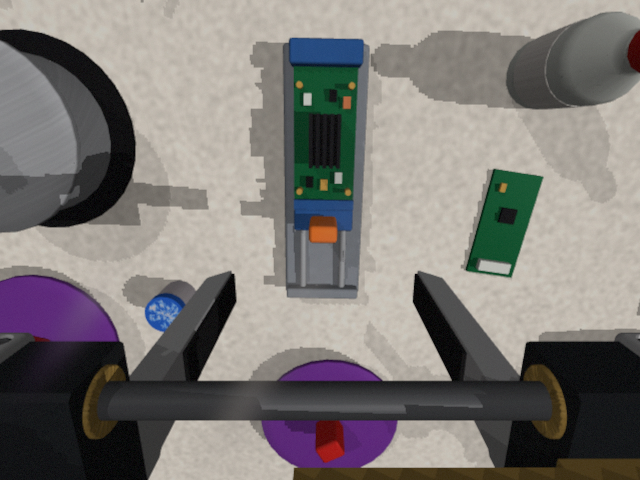

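The wrist view shows the tab at about (323,229), the sink at (324,140) and the board centred between them. I'll measure these by casting rays.

```bash
cat >> h.py <<'E'
def prect(c,m,z):
    q=np.argwhere(m)[:,::-1]; P=np.array([onz(c,p,z)[:2] for p in q]).astype(np.float32)
    (x,y),(w,h),a=cv2.minAreaRect(P*1000); return round(x/1000,4),round(y/1000,4),round(w,1),round(h,1),round(a,1)
E
python3 - <<'E'
from h import *
c=load("w1");H,S,V=hsv(c)
for nm,m,z in [("orange",(H>=5)&(H<=18)&(S>150)&(V>90),.07),("orangetop",(H>=5)&(H<=18)&(S>150)&(V>200),.07),("blk",(V<40),.054),("green",(H>55)&(H<82)&(S>100),.029),("blue",(H>100)&(H<118)&(S>120),.036),("blue34",(H>100)&(H<118)&(S>120),.034)]:
    for b in blobs(m,150):
        x,y,w,h,_=b[0]
        if x>280 and x+w<375 and y+h<300: print(nm,b[0],b[1],prect(c,b[2],z))
o=c["pixels"][205:250:2,323]; print(o.tolist())
E
```

```text
orange [309, 217, 28, 26, 680] [322.69, 229.61] (0.5069, -0.2722, 20.7, 19.7, 88.7)
blk [309, 113, 32, 55, 1648] [324.13, 139.95] (0.5717, -0.2751, 23.2, 39.4, 88.0)
green [294, 66, 64, 134, 5648] [323.85, 128.63] (0.5744, -0.2751, 49.4, 104.1, 87.4)
blue [289, 38, 75, 29, 2015] [325.67, 52.01] (0.6353, -0.2775, 55.2, 18.7, 87.6)
blue [294, 199, 59, 31, 1343] [322.86, 211.73] (0.5107, -0.2725, 48.9, 26.0, 88.7)
blue34 [289, 38, 75, 29, 2015] [325.67, 52.01] (0.6356, -0.2776, 55.5, 18.8, 87.6)
blue34 [294, 199, 59, 31, 1343] [322.86, 211.73] (0.5103, -0.2724, 49.2, 26.2, 88.7)
[[38, 70, 121], [38, 70, 120], [38, 69, 117], [38, 73, 122], [40, 75, 125], [38, 58, 93], [96, 47, 18], [98, 51, 22], [100, 52, 28], [100, 53, 24], [109, 57, 24], [174, 88, 37], [195, 100, 39], [198, 103, 42], [196, 102, 42], [196, 102, 43], [196, 100, 42], [196, 100, 45], [176, 91, 44], [110, 100, 97], [114, 117, 121], [117, 119, 125], [117, 118, 123]]
```

Run:
```python
from h import *
c=load("w1");H,S,V=hsv(c)
m=(H>=5)&(H<=18)&(S>150)&(V>140)
for b in blobs(m,150):
    x,y,w,h,_=b[0]
    if x>280 and x+w<375 and y+h<300: print(b[0],b[1],prect(c,b[2],.07),onz(c,b[1],.07))
```

```text
[310, 226, 27, 17, 423] [322.98, 233.93] (0.5034, -0.2725, 19.9, 12.7, 88.7) [ 0.50348433 -0.27244906  0.07      ]
```

Call:
step_arm(
  targets=[
    [-3,30,-1,0,0,0],
    [0,30,0,0,0,0],
    [0,30,0,0,0,0],
    [0,20,0,0,0,0],
    [0,10,0,0,0,0],
    [0,0,0,0,0,0],
  ],
)

```text
time_s: 2.45
ee_pos: [0.5029, -0.2731, 0.0407]
eef_rot: [-1.571, -0.0, 3.117]
force: [0.6, -0.6, -0.1]
grip_width: 0.094
```

Call:
step_arm(
  targets=[
    [0,0,0,0,0,0],
    [0,0,0,0,0,0],
    [0,0,0,0,0,0],
    [0,0,0,0,0,0],
    [0,0,0,0,0,0],
    [0,0,0,0,0,0],
  ],
  gripper=-1,
  squeeze=15,
)

```text
time_s: 3.2
ee_pos: [0.5033, -0.2726, 0.0406]
eef_rot: [-1.571, -0.0, 3.118]
force: [1.2, -0.2, -0.5]
grip_width: 0.0375
```

Call:
step_arm(
  targets=[
    [0,0,0,0,0,0],
    [0,0,0,0,0,0],
    [0,0,0,0,0,0],
    [0,0,0,0,0,0],
  ],
)

```text
time_s: 3.7
ee_pos: [0.5033, -0.2725, 0.0406]
eef_rot: [-1.571, -0.0, 3.118]
force: [-0.7, 1.1, 0.2]
grip_width: 0.0223
```

Call:
step_arm(
  targets=[
    [3,0,0,0,0,0],
    [3,0,0,0,0,0],
    [4,0,0,0,0,0],
    [4,0,0,0,0,0],
    [4,0,0,0,0,0],
    [4,0,0,0,0,0],
    [3,0,0,0,0,0],
    [2,0,0,0,0,0],
    [0,0,0,0,0,0],
    [0,0,0,0,0,0],
  ],
)

```text
time_s: 4.95
ee_pos: [0.4759, -0.2714, 0.0406]
eef_rot: [-1.572, -0.001, 3.118]
force: [1.4, 5.8, 0.9]
grip_width: 0.0219
```

Call:
step_arm(
  targets=[
    [0,0,0,0,0,0],
    [0,0,0,0,0,0],
    [0,0,0,0,0,0],
    [0,0,0,0,0,0],
    [0,0,0,0,0,0],
    [0,-20,0,0,0,0],
    [0,-30,0,0,0,0],
    [-10,-20,0,0,0,0],
    [-20,-20,1,0,0,0],
    [-20,-10,1,0,0,0],
    [0,0,0,0,0,0],
    [0,0,0,0,0,0],
  ],
  gripper=0.4,
)

```text
time_s: 6.45
ee_pos: [0.5255, -0.2749, 0.1398]
eef_rot: [-1.571, -0.001, 3.118]
force: [-0.8, 0.2, 0.3]
grip_width: 0.0659
```

Run:
```python
from station import get_obs, camera
from h import *
o=get_obs();c=wristcam(camera("wrist"),o)
cv2.imwrite("pics/w2.png",c["pixels"][:,:,::-1]); np.save("pics/w2.npy",c,allow_pickle=True)
print(o["ee_pos"])
H,S,V=hsv(c)
for nm,m,z in [("orangetop",(H>=5)&(H<=18)&(S>150)&(V>140),.07),("blk",(V<40),.054),("green",(H>55)&(H<82)&(S>100),.029)]:
    for b in blobs(m,150): print(nm,b[0],b[1],prect(c,b[2],z),onz(c,b[1],z))
```

```text
[ 0.5254555  -0.27494153  0.13981589]
orangetop [308, 301, 28, 16, 414] [321.46, 308.93] (0.4768, -0.2714, 20.3, 12.5, 88.7) [ 0.47647097 -0.27142201  0.07      ]
blk [0, 60, 127, 200, 6610] [79.69, 153.16] (0.583, -0.0961, 77.0, 139.8, 86.9) [ 0.59350039 -0.10396795  0.054     ]
blk [307, 149, 34, 58, 1802] [323.08, 175.77] (0.5721, -0.275, 23.4, 40.9, 87.9) [ 0.57371139 -0.27489262  0.054     ]
blk [504, 241, 20, 16, 248] [513.15, 248.48] (0.5155, -0.4175, 12.8, 11.7, 81.2) [ 0.5155176  -0.41749699  0.054     ]
blk [31, 274, 231, 206, 19072] [123.29, 408.74] (0.4021, -0.1097, 156.9, 267.0, 67.4) [ 0.3751202  -0.09584422  0.054     ]
blk [289, 274, 351, 193, 16363] [519.94, 396.27] (0.3839, -0.3976, 290.1, 149.8, 62.1) [ 0.38063431 -0.43976256  0.054     ]
green [292, 99, 66, 143, 6279] [322.98, 166.95] (0.5716, -0.2751, 49.4, 109.9, 87.4) [ 0.57716526 -0.27479536  0.029     ]
green [471, 202, 79, 108, 4440] [509.98, 251.21] (0.4984, -0.4276, 42.2, 91.7, 80.0) [ 0.50430468 -0.42841336  0.029     ]
```

View pics/w2.png

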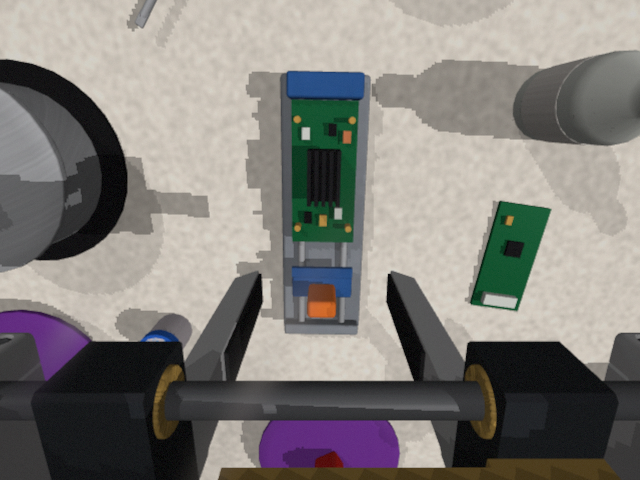

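The jaw is open about 26 mm and the whole board is visible, with the sink centred at pixel (323,178). Next I'll go down over the sink.

Call:
step_arm(
  targets=[
    [-20,0,0,0,0.8,0],
    [-26.5,10,-1,0,0,0],
    [0,30,0,0,0,0],
    [0,30,0,0,0,0],
    [0,20,0,0,0,0],
    [0,10,0,0,0,0],
    [0,6,0,0,0,0],
    [0,0,0,0,0,0],
    [0,0,0,0,0,0],
  ],
)

```text
time_s: 7.62
ee_pos: [0.5732, -0.2758, 0.0355]
eef_rot: [-1.57, 0.001, 3.104]
force: [-1.2, -0.4, 0.7]
grip_width: 0.0657
```

Call:
step_arm(
  targets=[
    [0,0,0,0,0,0],
    [0,0,0,0,0,0],
    [0,0,0,0,0,0],
    [0,0,0,0,0,0],
    [0,0,0,0,0,0],
    [0,0,0,0,0,0],
    [0,0,0,0,0,0],
    [0,0,0,0,0,0],
  ],
  gripper=-1,
  squeeze=20,
)

```text
time_s: 8.62
ee_pos: [0.5728, -0.2756, 0.0346]
eef_rot: [-1.571, -0.0, 3.104]
force: [-0.2, 0.4, 0.5]
grip_width: 0.0241
```

Call:
step_arm(
  targets=[
    [0,0,0,0,0,0],
    [0,-3,0,0,0,0],
    [0,-6,0,0,0,0],
    [0,-10,0,0,0,0],
    [0,-15,0,0,0,0],
    [0,-15,0,0,0,0],
    [0,-15,0,0,0,0],
    [0,-16,0,0,0,0],
    [0,0,0,0,0,0],
    [0,0,0,0,0,0],
    [0,0,0,0,0,0],
  ],
)

```text
time_s: 10.0
ee_pos: [0.5725, -0.2755, 0.1139]
eef_rot: [-1.571, -0.001, 3.104]
force: [-0.4, -0.2, -1.1]
grip_width: 0.024
```

Run:
```python
from station import get_obs, camera
from h import *
o=get_obs();c=wristcam(camera("wrist"),o); s=camera("scene")
a=c["pixels"][:,:,::-1]; b=cv2.resize(s["pixels"][110:260,180:340,::-1],(512,480))
cv2.imwrite("pics/w3.png",cv2.resize(np.hstack([a,b]),(800,334))); print(o["ee_pos"],o["grip_width"])
```

```text
[ 0.57251235 -0.2754955   0.11388898] 0.023987817037376673
```

View pics/w3.png

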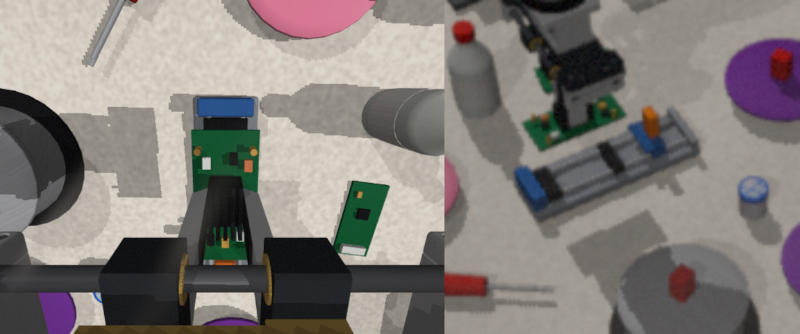

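The board is in the hand, clear of the holder and hanging level. I'll raise it and carry it to the plate.

Call:
step_arm(
  targets=[
    [0,-20,0,0,0,0],
    [0,-20,-10,0,0,0],
    [4,-16,-25,0,0,0],
    [8,0,-40,0,0,0],
    [8,0,-40,0,0,0],
    [8,0,-40,0,0,0],
    [8,0,-40,0,0,0],
    [8,0,-40,0,0,0],
    [8,0,-40,0,0,0],
    [8,0,-40,0,0,0],
    [8,0,-40,0,0,0],
    [8,0,-40,0,0,0],
  ],
)

```text
time_s: 11.6
ee_pos: [0.5113, 0.1238, 0.1713]
eef_rot: [-1.571, 0.001, 3.104]
force: [0.6, 0.1, -0.1]
grip_width: 0.0238
```

Call:
step_arm(
  targets=[
    [8,0,-40,0,0,0],
    [8,0,-40,0,0,0],
    [8,0,-40,0,0,0],
    [5,0,-30,0,0,0],
    [4,0,-18,0,0,0],
    [0,0,0,0,0,0],
    [0,0,0,0,0,0],
  ],
)

```text
time_s: 12.48
ee_pos: [0.4853, 0.2903, 0.1707]
eef_rot: [-1.571, -0.0, 3.103]
force: [-0.6, -0.5, -2.0]
grip_width: 0.0235
```

Run:
```python
from station import get_obs, camera
from h import *
o=get_obs();c=wristcam(camera("wrist"),o); s=camera("scene"); s2=camera("top")
a=c["pixels"][:,:,::-1]; b=cv2.resize(s["pixels"][230:400,320:480,::-1],(452,480))
cv2.imwrite("pics/w4.png",cv2.resize(np.hstack([a,b]),(800,352))); print(o["ee_pos"],o["eef_rot"],o["grip_width"])
np.save("pics/w4.npy",c,allow_pickle=True)
H,Sa,V=hsv(c); m=(H>80)&(H<100)&(Sa>90)
for b in blobs(m,300): print(b[0],prect(c,b[2],.008))
```

```text
[0.48534009 0.29031994 0.17070935] [-1.57061401e+00 -3.51316324e-05  3.10316627e+00] 0.02352784813768393
[250, 113, 157, 178, 3709] (0.4872, 0.2917, 128.6, 168.4, 80.5)
[261, 130, 132, 149, 7573] (0.4867, 0.2917, 108.4, 143.3, 80.5)
```

View pics/w4.png

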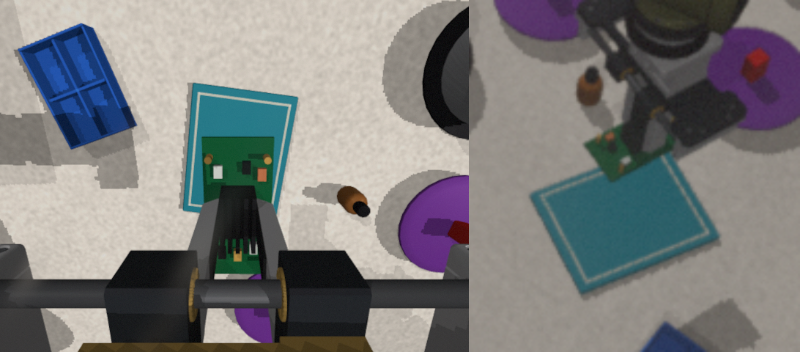

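The board hangs level above the plate, whose centre I measured at (0.487, 0.292). The measured size is 129 x 168 mm, which fits. Next I'll lower it.

Call:
step_arm(
  targets=[
    [-2.5,20,-1.5,0,0,0],
    [0,30,0,0,0,0],
    [0,30,0,0,0,0],
    [0,25,0,0,0,0],
    [0,20,0,0,0,0],
    [0,12,0,0,0,0],
    [0,8,0,0,0,0],
    [0,4,0,0,0,0],
    [0,0,0,0,0,0],
    [0,0,0,0,0,0],
  ],
)

```text
time_s: 13.88
ee_pos: [0.488, 0.2926, 0.0221]
eef_rot: [-1.571, 0.001, 3.104]
force: [-0.4, -0.5, -0.5]
grip_width: 0.0236
```

Call:
step_arm(
  targets=[
    [0,2,0,0,0,0],
    [0,1,0,0,0,0],
    [0,0,0,0,0,0],
    [0,0,0,0,0,0],
  ],
)

```text
time_s: 14.38
ee_pos: [0.4878, 0.2925, 0.0187]
eef_rot: [-1.571, -0.0, 3.104]
force: [0.9, 0.6, -0.8]
grip_width: 0.0239
```

Call:
step_arm(
  targets=[
    [0,1,0,0,0,0],
    [0,1,0,0,0,0],
    [0,0,0,0,0,0],
    [0,0,0,0,0,0],
  ],
)

```text
time_s: 14.88
ee_pos: [0.4878, 0.2925, 0.0167]
eef_rot: [-1.571, 0.0, 3.104]
force: [-0.4, 0.8, -0.8]
grip_width: 0.0237
```

Run:
```python
from station import get_obs, camera
from h import *
o=get_obs();c=wristcam(camera("wrist"),o); s=camera("scene")
a=c["pixels"][:,:,::-1]; b=cv2.resize(s["pixels"][230:400,320:480,::-1],(452,480))
cv2.imwrite("pics/w5.png",cv2.resize(np.hstack([a,b]),(800,352))); print(o["ee_pos"],o["force"],o["grip_width"])
```

```text
[0.48778118 0.29253959 0.01665398] [-0.3975137   0.75383822 -0.75409563] 0.0237341961326988
```

View pics/w5.png

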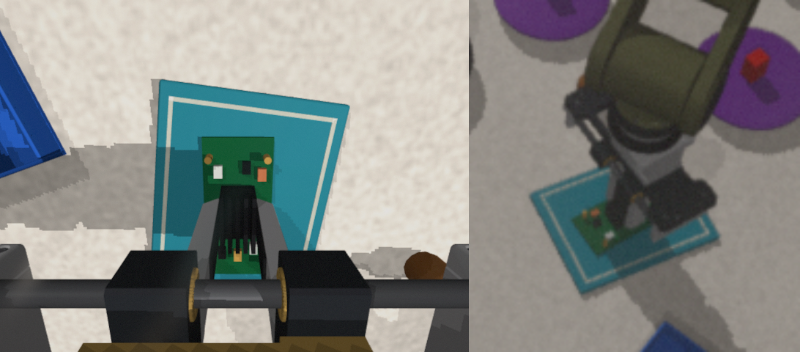

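Call:
step_arm(
  targets=[
    [0,0.8,0,0,0,0],
    [0,0.8,0,0,0,0],
    [0,0,0,0,0,0],
    [0,0,0,0,0,0],
  ],
)

```text
time_s: 15.48
ee_pos: [0.4878, 0.2925, 0.0166]
eef_rot: [-1.571, 0.0, 3.104]
force: [-8.5, -5.1, 19.4]
grip_width: 0.0237
```

Force of 19 N confirms the board is on the plate. I'll ease off and let go.

Call:
step_arm(
  targets=[
    [0,-1.3,0,0,0,0],
    [0,0,0,0,0,0],
    [0,0,0,0,0,0],
  ],
)

```text
time_s: 15.85
ee_pos: [0.4879, 0.2926, 0.0166]
eef_rot: [-1.571, 0.0, 3.104]
force: [-2.4, 0.0, 5.8]
grip_width: 0.0236
```

Call:
step_arm(
  targets=[
    [0,0,0,0,0,0],
    [0,0,0,0,0,0],
    [0,0,0,0,0,0],
    [0,0,0,0,0,0],
    [0,0,0,0,0,0],
    [0,-10,0,0,0,0],
    [0,-20,0,0,0,0],
    [0,-30,0,0,0,0],
    [0,-40,0,0,0,0],
    [0,-40,0,0,0,0],
    [0,0,0,0,0,0],
  ],
  gripper=0.4,
)

```text
time_s: 17.23
ee_pos: [0.4889, 0.2931, 0.1601]
eef_rot: [-1.574, 0.005, 3.104]
force: [0.2, -0.3, -1.1]
grip_width: 0.066
```

Run:
```python
from station import get_obs, camera
from h import *
o=get_obs();c=wristcam(camera("wrist"),o); s=camera("scene")
a=c["pixels"][:,:,::-1]; b=cv2.resize(s["pixels"][230:400,320:480,::-1],(452,480))
cv2.imwrite("pics/w6.png",cv2.resize(np.hstack([a,b]),(800,352))); print(o["ee_pos"],o["force"],o["grip_width"])
H,S,V=hsv(c)
for nm,m,z in [("blk",(V<40),.033),("green",(H>55)&(H<80)&(S>100),.011),("teal",(H>80)&(H<100)&(S>90),.008)]:
    for b in blobs(m,300): print(nm,b[0],b[1],prect(c,b[2],z))
s=camera("top");H,S,V=hsv(s)
for b in blobs(((H<5)|(H>174))&(S>140)&(V>90),30): print(b[1],onz(s,b[1],.1))
cv2.imwrite("pics/t6.png",cv2.resize(s["pixels"][190:300,150:430,::-1],(800,314)))
```

```text
[0.48890315 0.29313489 0.16011321] [ 0.21709183 -0.26668281 -1.0508444 ] 0.06595299923760761
blk [588, 22, 52, 172, 4404] [613.25, 112.58] (0.569, 0.0619, 131.4, 39.4, 11.2)
blk [312, 202, 28, 50, 1233] [325.1, 224.16] (0.4884, 0.2929, 23.0, 43.9, 87.4)
blk [31, 274, 231, 206, 19062] [124.4, 408.89] (0.3374, 0.4861, 180.8, 307.7, 66.3)
blk [289, 274, 351, 193, 17147] [518.84, 396.69] (0.3131, 0.1551, 332.2, 172.2, 61.1)
blk [490, 284, 24, 22, 376] [501.56, 294.47] (0.419, 0.1354, 25.0, 15.0, 44.5)
green [298, 163, 56, 115, 4245] [325.03, 216.28] (0.4867, 0.2931, 49.2, 108.0, 87.9)
teal [253, 118, 160, 193, 4545] [330.68, 200.07] (0.4872, 0.2913, 129.2, 168.5, 80.5)
teal [261, 135, 138, 164, 11494] [328.09, 214.1] (0.4867, 0.2922, 109.4, 143.5, 80.4)
[368.76, 119.26] [ 0.88858271 -0.15255465  0.1       ]
[383.87, 165.37] [ 0.74974603 -0.19647861  0.1       ]
[437.27, 163.8] [ 0.75579021 -0.35401106  0.1       ]
[475.67, 209.7] [ 0.62005646 -0.4643261   0.1       ]
[324.66, 223.53] [ 0.57617454 -0.02301652  0.1       ]
[314.49, 291.24] [0.38016371 0.00540883 0.1       ]
[409.23, 325.54] [ 0.28408222 -0.26593652  0.1       ]
```

View pics/w6.png

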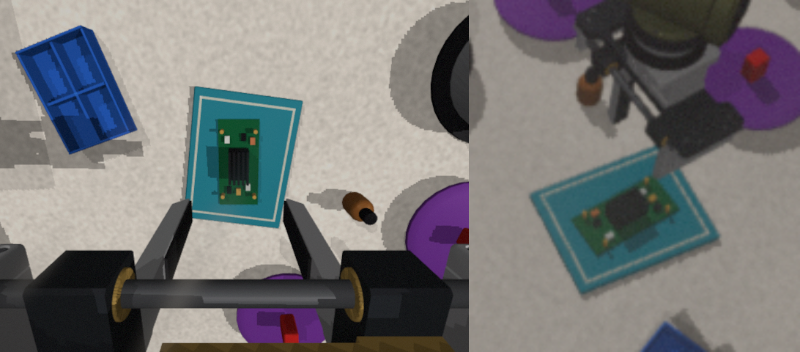

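The board lies flat, centred on the plate to within about 1-2 mm, and the fingers are clear. Now to the pot.

Call:
step_arm(
  targets=[
    [0,-20,0,0,0,0],
    [-12.5,-10,39.3,0,0,0],
    [-12.5,0,39.3,0,0,0],
    [-12.5,0,39.3,0,0,0],
    [-12.5,0,39.3,0,0,0],
    [-12.5,0,39.3,0,0,0],
    [-12.5,0,39.3,0,0,0],
    [-12.5,0,39.3,0,0,0],
    [-12.5,0,39.3,0,0,0],
    [0,0,0,0,0,0],
    [0,0,0,0,0,0],
  ],
  gripper=0.7,
)

```text
time_s: 18.75
ee_pos: [0.5754, -0.025, 0.1854]
eef_rot: [-1.571, -0.002, 3.104]
force: [-0.8, -0.1, -0.1]
grip_width: 0.08
```

Run:
```python
from station import get_obs, camera
from h import *
o=get_obs();c=wristcam(camera("wrist"),o)
cv2.imwrite("pics/w7.png",c["pixels"][:,:,::-1]);np.save("pics/w7.npy",c,allow_pickle=True); print(o["ee_pos"],o["force"],o["grip_width"])
H,S,V=hsv(c)
for vt in(60,90,120,150):
  for b in blobs(((H<5)|(H>174))&(S>140)&(V>vt),100): print(vt,b[0],b[1],prect(c,b[2],.103))
```

```text
[ 0.57537266 -0.024988    0.18541768] [-0.83052797 -0.05903253 -0.11731168] 0.07995892808829255
60 [498, 0, 36, 18, 294] [517.35, 5.04] (0.7239, -0.1493, 21.6, 9.4, 87.9)
60 [305, 208, 33, 44, 1022] [321.25, 229.69] (0.5843, -0.0227, 29.1, 21.3, 20.8)
90 [502, 0, 32, 18, 263] [518.65, 4.99] (0.7238, -0.1505, 19.3, 9.4, 87.9)
90 [305, 209, 33, 43, 831] [322.37, 232.86] (0.5836, -0.023, 27.4, 21.3, 20.8)
120 [508, 0, 25, 16, 220] [520.1, 4.95] (0.7243, -0.1521, 15.0, 8.3, 87.9)
120 [307, 218, 31, 34, 690] [322.26, 234.23] (0.5809, -0.0234, 22.3, 18.1, 21.8)
150 [308, 220, 30, 30, 531] [322.75, 234.3] (0.5809, -0.0237, 19.3, 16.0, 21.3)
```

View pics/w7.png

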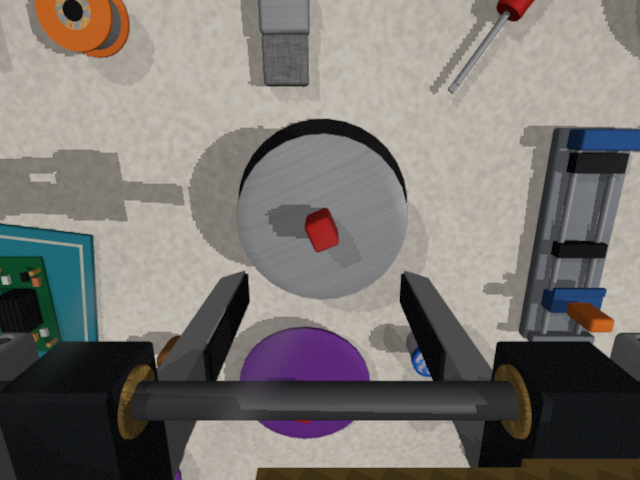

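Run:
```python
from h import *
c=load("w7")
# points at lid rim left/right/bottom edges read from gray mask
H,S,V=hsv(c)
px=c["pixels"].astype(int)
m=((px.max(2)-px.min(2))<14)&(V>85)&(V<175)
m=cv2.morphologyEx(m.astype(np.uint8),cv2.MORPH_OPEN,np.ones((5,5)))
for b in blobs(m,3000): 
    if b[2][180,320]:
        cn=cv2.convexHull(np.argwhere(b[2])[:,::-1].astype(np.int32))[:,0]
        P=np.array([onz(c,p,.067)[:2] for p in cn]).astype(np.float32)
        print(b[0],cv2.minEnclosingCircle(P))
        print(np.array([onz(c,p,.067)[:2] for p in [(237,212),(407,208),(322,298)]]))
```

```text
[189, 128, 219, 172, 26324] ((0.5892883539199829, -0.004124511033296585), 0.09180929511785507)
[[ 0.59193864  0.04690733]
 [ 0.59014525 -0.09341527]
 [ 0.51116761 -0.02028425]]
```

Call:
step_arm(
  targets=[
    [0,0,0,0,-8,0],
    [0,0,0,0,-8,0],
    [0,0,0,0,-8,0],
    [0,0,0,0,0,0],
    [0,0,0,0,0,0],
  ],
)

```text
time_s: 19.42
ee_pos: [0.5757, -0.0249, 0.1863]
eef_rot: [-1.571, -0.0, -2.763]
force: [0.1, -0.2, 0.2]
grip_width: 0.0797
```

Run:
```python
from station import get_obs, camera
from h import *
o=get_obs();c=wristcam(camera("wrist"),o)
cv2.imwrite("pics/w8.png",c["pixels"][:,:,::-1]);np.save("pics/w8.npy",c,allow_pickle=True); print(o["ee_pos"],o["eef_rot"],o["grip_width"])
H,S,V=hsv(c)
for vt in(120,150):
  for b in blobs(((H<5)|(H>174))&(S>140)&(V>vt),100): print(vt,b[0],b[1],prect(c,b[2],.103))
from scipy.spatial.transform import Rotation as Ro
print(Ro.from_euler("xyz",o["eef_rot"]).as_matrix())
```

```text
[ 0.57566655 -0.02487898  0.18627871] [-1.57090516e+00 -1.40214686e-04 -2.76290612e+00] 0.07967091629992712
120 [561, 54, 79, 64, 1728] [602.32, 87.01] (0.744, -0.1568, 14.4, 53.7, 53.2)
120 [313, 220, 24, 29, 679] [324.56, 234.19] (0.581, -0.0232, 21.7, 17.2, 21.8)
150 [565, 64, 75, 50, 862] [602.8, 88.88] (0.7429, -0.1575, 7.7, 50.9, 52.9)
150 [314, 222, 22, 27, 545] [324.92, 234.51] (0.5803, -0.0235, 20.2, 15.6, 22.2)
[[-9.29151016e-01 -1.70515559e-04  3.69700366e-01]
 [-3.69700379e-01  4.92832098e-05 -9.29151025e-01]
 [ 1.40214686e-04 -9.99999984e-01 -1.08831211e-04]]
```

Handle top is at (0.581, -0.023) with its yaw matching the tool, so I'll descend.

Call:
step_arm(
  targets=[
    [-5.3,20,0.4,0,0,0],
    [0,30,0,0,0,0],
    [0,30,0,0,0,0],
    [0,20,0,0,0,0],
    [0,10,0,0,0,0],
    [0,5,0,0,0,0],
    [0,0,0,0,0,0],
    [0,0,0,0,0,0],
  ],
)

```text
time_s: 20.48
ee_pos: [0.5812, -0.0239, 0.072]
eef_rot: [-1.57, 0.001, -2.761]
force: [0.3, 0.3, -0.7]
grip_width: 0.0794
```

Call:
step_arm(
  targets=[
    [0,0,0,0,0,0],
    [0,0,0,0,0,0],
    [0,0,0,0,0,0],
    [0,0,0,0,0,0],
    [0,0,0,0,0,0],
    [0,0,0,0,0,0],
    [0,0,0,0,0,0],
    [0,0,0,0,0,0],
    [0,0,0,0,0,0],
    [0,0,0,0,0,0],
  ],
  gripper=-1,
  squeeze=40,
)

```text
time_s: 21.72
ee_pos: [0.5808, -0.0238, 0.0713]
eef_rot: [-1.571, -0.0, -2.761]
force: [0.2, 1.6, 0.5]
grip_width: 0.0198
```

Call:
step_arm(
  targets=[
    [0,-1,0,0,0,0],
    [0,-1,0,0,0,0],
    [0,-1,0,0,0,0],
    [0,-1,0,0,0,0],
    [0,0,0,0,0,0],
  ],
)

```text
time_s: 22.35
ee_pos: [0.5805, -0.0239, 0.075]
eef_rot: [-1.571, -0.001, -2.761]
force: [1.2, -0.6, -10.4]
grip_width: 0.0197
```

Call:
step_arm(
  targets=[
    [0,-1,0,0,0,0],
    [0,-1,0,0,0,0],
    [0,-1,0,0,0,0],
    [0,0,0,0,0,0],
  ],
)

```text
time_s: 22.85
ee_pos: [0.5807, -0.024, 0.0783]
eef_rot: [-1.571, -0.001, -2.761]
force: [-0.6, -3.7, -13.0]
grip_width: 0.02
```

Call:
step_arm(
  targets=[
    [0,-1,0,0,0,0],
    [0,-1,0,0,0,0],
    [0,-1,0,0,0,0],
    [0,0,0,0,0,0],
  ],
)

```text
time_s: 23.35
ee_pos: [0.5809, -0.0233, 0.0822]
eef_rot: [-1.572, 0.001, -2.761]
force: [-4.7, 2.8, -0.6]
grip_width: 0.0197
```

Call:
step_arm(
  targets=[
    [0,-1,0,0,0,0],
    [0,-1,0,0,0,0],
    [0,-1,0,0,0,0],
    [0,0,0,0,0,0],
  ],
)

```text
time_s: 23.85
ee_pos: [0.581, -0.0236, 0.0847]
eef_rot: [-1.571, 0.001, -2.761]
force: [-3.2, 5.0, -3.7]
grip_width: 0.0197
```

Call:
step_arm(
  targets=[
    [0,-1.5,0,0,0,0],
    [0,-1.5,0,0,0,0],
    [0,-2,0,0,0,0],
    [0,-2,0,0,0,0],
    [0,-2,0,0,0,0],
    [0,0,0,0,0,0],
    [0,0,0,0,0,0],
    [0,0,0,0,0,0],
    [0,0,0,0,0,0],
  ],
)

```text
time_s: 24.98
ee_pos: [0.5808, -0.0239, 0.0933]
eef_rot: [-1.571, -0.0, -2.761]
force: [1.3, 0.7, -2.5]
grip_width: 0.0198
```

Run:
```python
from station import get_obs, camera
from h import *
o=get_obs();c=wristcam(camera("wrist"),o); s=camera("scene"); t=camera("top")
a=c["pixels"][:,:,::-1]; b=cv2.resize(s["pixels"][190:300,230:340,::-1],(480,480),interpolation=cv2.INTER_CUBIC)
cv2.imwrite("pics/w9.png",cv2.resize(np.hstack([a,b]),(800,343)));cv2.imwrite("pics/s9.png",s["pixels"][:,:,::-1]);cv2.imwrite("pics/t9.png",t["pixels"][:,:,::-1]); print(o["ee_pos"],o["eef_rot"],o["force"],o["moment"],o["grip_width"])
np.save("pics/s9.npy",s,allow_pickle=True)
H,S,V=hsv(c); print([ (b[0],prect(c,b[2],.103+.0225)) for b in blobs(((H<5)|(H>174))&(S>140)&(V>120),100)])
H,S,V=hsv(s); print([ (b[0],b[1]) for b in blobs(((H<5)|(H>174))&(S>140)&(V>90),20)])
```

```text
[ 0.58082471 -0.02385747  0.09328202] [-1.57083940e+00 -1.17864685e-04 -2.76059288e+00] [ 1.27283131  0.72099998 -2.54658403] [-0.06149858 -0.02770326  0.00652939] 0.019838368471537624
[([309, 296, 33, 16, 236], (0.5885, -0.0215, 7.0, 14.2, 25.6)), ([306, 317, 40, 24, 597], (0.5771, -0.0263, 11.7, 17.6, 21.9))]
[([184, 120, 9, 10, 59], [187.68, 123.32]), ([151, 182, 10, 15, 72], [155.1, 186.26]), ([356, 213, 10, 11, 67], [360.22, 217.3]), ([281, 223, 6, 16, 62], [283.68, 230.47]), ([169, 233, 29, 10, 239], [182.7, 237.36]), ([105, 242, 51, 47, 667], [134.19, 267.64]), ([454, 254, 11, 8, 56], [459.21, 257.52])]
```

View pics/w9.png

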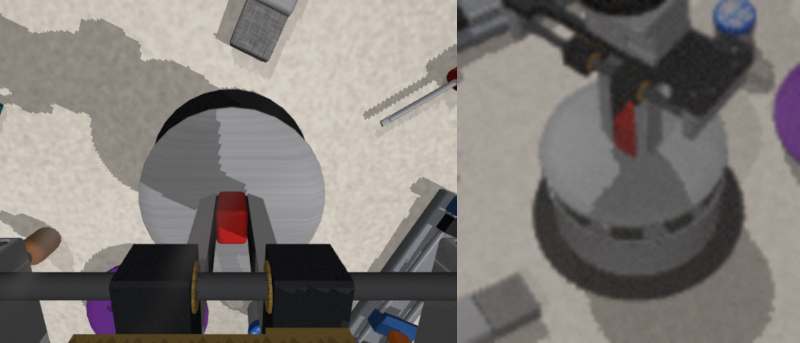

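View pics/s9.png

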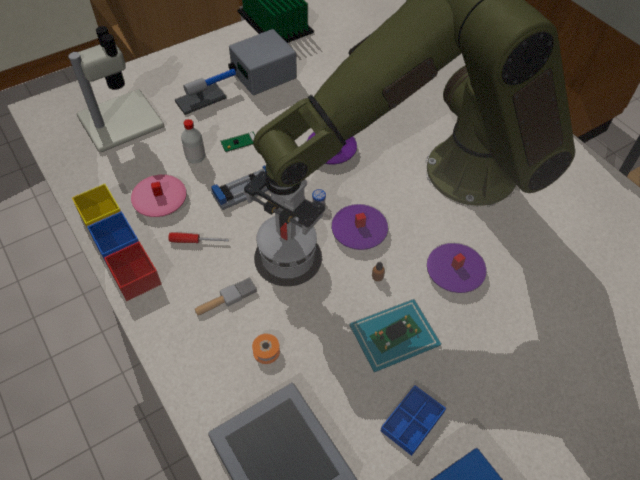

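Run:
```python
from h import *
a=load("scene0");b=load("s9")
# lower steel lid edge -> look at column profiles through lid front, before/after
for col in (272,280,296,304):
    print(col,a["pixels"][255:285,col].mean(1).astype(int).tolist()); print("   ",b["pixels"][255:285,col].mean(1).astype(int).tolist())
cv2.imwrite("pics/cmp.png",np.hstack([cv2.resize(x["pixels"][205:290,245:330,::-1],(400,400),interpolation=cv2.INTER_CUBIC) for x in(a,b)]))
```

```text
272 [123, 118, 121, 120, 121, 118, 115, 113, 112, 98, 82, 78, 79, 77, 80, 78, 77, 77, 76, 61, 51, 50, 43, 46, 51, 50, 50, 51, 79, 104]
    [123, 119, 116, 102, 90, 67, 61, 71, 74, 91, 85, 81, 84, 79, 82, 80, 83, 83, 81, 68, 52, 48, 52, 47, 49, 50, 50, 53, 87, 113]
280 [118, 119, 121, 117, 118, 116, 118, 114, 114, 115, 113, 112, 88, 79, 80, 80, 79, 78, 80, 80, 79, 76, 67, 57, 50, 46, 49, 46, 53, 47]
    [90, 89, 88, 93, 95, 95, 94, 76, 55, 46, 50, 64, 82, 84, 82, 82, 83, 85, 85, 83, 85, 82, 74, 51, 47, 43, 47, 49, 51, 49]
296 [109, 113, 115, 115, 115, 116, 114, 112, 109, 111, 109, 90, 76, 75, 76, 75, 78, 74, 76, 73, 75, 72, 55, 48, 51, 50, 51, 48, 46, 48]
    [88, 91, 92, 96, 93, 85, 68, 62, 76, 77, 82, 80, 79, 81, 77, 80, 83, 82, 80, 79, 82, 79, 57, 46, 48, 49, 44, 47, 44, 50]
304 [116, 113, 113, 109, 112, 108, 107, 100, 81, 74, 71, 71, 72, 72, 73, 73, 72, 69, 58, 48, 44, 47, 49, 46, 41, 47, 49, 75, 100, 110]
    [92, 94, 77, 58, 46, 44, 59, 76, 73, 77, 76, 77, 76, 75, 78, 75, 79, 71, 62, 46, 43, 49, 50, 50, 48, 49, 51, 77, 104, 117]
```

View pics/cmp.png

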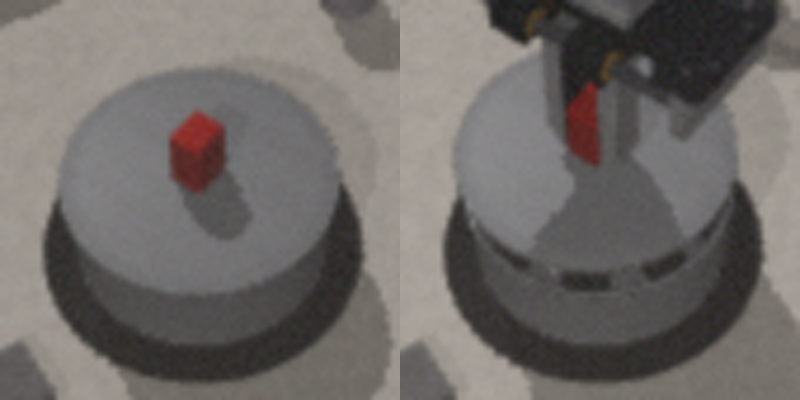

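The lid's front edge rose about 5 px, which is roughly 21 mm. There is an even gap all round, and the wrist carries only the lid's weight. The board lies on the plate and the jaw is open, so I'll hand in.

Run:
```python
from station import get_obs, job
o=get_obs(); print(o["time_s"],o["ee_pos"],o["force"],abs(o["joint_vel"]).max(),o["grip_width"])
print(job.hand_in())
o=get_obs(); print(o["time_s"],o["ee_pos"],o["force"])
```

```text
25.125 [ 0.58083844 -0.02383975  0.09332091] [ 1.58239614  0.02627916 -2.82243726] 0.00237064408843141 0.019483479538715813
the job is handed in; nothing more can be done
None
the job is handed in; nothing more can be done
```

I opened the jaw, set the board on the drying plate and handed in at about 25 s with the lid held slightly open over the pot. No verdict is reported, so these are my own last checks.

- **Jaw:** the tab measured about 26 mm further along -x than at the start, well past the 15 mm needed.
- **Board:** I carried it by the heat sink and set it down until the plate pushed back with about 19 N, then eased off and let go. The wrist view afterwards shows it lying flat, its centre within about 2 mm of the plate's. It sits about 7° off the plate's sides because I did not turn it to match.
- **Lid:** I pulled it up 1 mm at a time. The pull reached about 13 N at 7 mm of rise, and the lid came free by about 10 mm without jumping. It is held level and still. The arm rose 22 mm, and the scene picture gives about 21 mm, so the handle did not slip.
- **Clearance:** the last picture shows a gap round the visible rim. The wrist carried about 2.5–2.8 N downwards, close to the lid's own weight. A sideways reading of 1–1.6 N is close to the sensor noise.
- **Bystanders:** the final scene picture shows the other things where they were. I checked this only by eye.

The overhead and wrist cameras differed by 3–4 mm on the tab, heat sink and lid handle. I used the wrist values, and the grip widths of 22, 24 and 20 mm matched the sizes given. The state could not be read again after the hand-in.

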